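# Press the lens cell out of a camera housing with the ejector fixture

### The arm

A 7-joint arm with a two-finger parallel gripper is mounted at the origin on a cart in front of the work surface, level with it; the furniture and walls round the work are solid. World frame = base frame: x ahead of the robot, y to its left, z up, the work surface at z = 0. Lengths are in mm, angles in rad, forces in N, time in s.
With the tool pointing down it reaches from about 400 to 850 mm from the base axis. Payload 4.5 kg.
Tool frame: the origin (TCP) lies between the finger pads; the fingertips stand 11 mm ahead of it and the grasp point (between the pads) lies 8 mm behind it; z points along the fingers, y is the line along which they close (so a half turn about z gives the same grasp; the last joint's range is limited). The gripper opens to 88 mm and grips with 3 to 60 N. Pads are 18 mm wide; open, the fingers measure 123 mm over their backs; the gripper's body (75 mm by 187 mm) begins 45 mm behind the grasp point.
Start: joints at [1.174, 0.689, -0.195, 1.565, 0.157, 0.902, -0.215], TCP at [261.029, -567.905, 249.743] pointing down, gripper open.
Joint ranges: [-3.01, 3.01], [-0.46, 2.08], [-1.47, 1.51], [0.13, 2.56], [-1, 4.14], [0.04, 2.09], [-2.66, 2.66]. Speed limits (rad/s): [2.57, 2.57, 3.14, 3.14, 3.14, 3.14, 3.14].

### API

Orientations are given as a 3x3 rotation matrix whose columns are the frame's x, y, z axes.
In Python, from workcell import robot gives the robot as it stands. The module is installed in compiled form; this text tells all that it offers.
- The arm moves only by the tool step_arm, never from a script. Its arguments are lists of equal length, an entry for each row: "offset": the shift along the world's x, y, z scaled (see below), a list of three; "roll": the turn about the world's z scaled (see below). In form: {"offset": [[tx, ty, tz], ...], "roll": [roll, ...]}. A call has 1 to 5 rows; each row is the pose to reach, as a shift and turn from the pose commanded when the call began; what a row does not reach only later rows make up. The controller multiplies each number of a shift by 0.3 m and each number of a turn by pi/2 rad. A row lasts 1/10 s, in which the tool goes at most 50 mm and 8.59 degrees, less where a joint would pass 70% of its speed; a pose out of reach is approached as far as the arm can. A call with a number of a shift or a turn outside -1 to 1 is refused whole. A call with a gripper value outside its range is refused whole. "grip" is the opening, from 0 (shut) to 1 (fully open), set as the call begins (left out, the last holds). The fingers move at their own pace and stop on an object; the grip force is fixed at half the most. Time passes only in rows, so rows that repeat a pose let the fingers close. It gives the time, the measured TCP pose, the force, the opening and the grip force at its end, in the units of the state.
- robot.get_obs(): the state, without advancing time (a new reading comes with each control period).
- robot.camera(name): name is "scene" or "top" or "wrist"; returns the picture (480x640x3 uint8, blue, green, red); there is no depth.
- robot.calibration(name): a dict with "camera_matrix" (3x3 intrinsics, pixels), "position" and "rotation" of the camera in the world. Camera axes: x right, y up, looking along -z (the intrinsics and any distortion apply to the point x, -y, -z); pixel columns grow to the right and rows downward; lengths in mm; the calibration is good to about 2 mm. A picture is of the moment at which its call begins: read the wrist's pose just before it. calibration takes no time and is no camera call; for the wrist camera it gives the pose at the moment of the call.
- robot.finish_job(): hands the job in; it is judged then, once.
The state is a dict: "clock": time; "qpos": joint angles; "joint_velocities": joint speeds; "effort": joint torques, N m; "tool_pos": TCP position; "ee_rot": TCP orientation; "wrist_force": force on the tool from outside, world axes, zero at the start; "ft_torque": the same for the moment, N m; "grip_width": finger opening in mm; "gripper_force": force on a finger pad.
Only numpy, scipy, OpenCV 4.12 (cv2) and the standard library are available. Lean on these libraries where they do the work, as an engineer would, in place of code of your own. Each camera call takes 0.05 s, during which the arm holds its last target. There are 200 camera calls.

### The job

Lay the square camera housing, with its lens cell still inside, down in the cradle of the ejector fixture, its wide open end towards the felt-lined trough. Then push the ejector rod all the way in, so that its nose drives the lens cell right out of the housing on to the trough. Finally draw the rod all the way back, leaving the empty housing in the cradle and the lens cell lying on the trough; leave the tape roll, caliper, side cutters and red-lidded tin where they are.

Things in the scene. Friction and masses are not known exactly. Their poses are not given: they have to be found in the camera images.
- fixture: The ejector fixture, screwed to the bench: steel base plate 226 x 108 x 12 mm. Origin: on the bench under the cradle. Its x axis is the push direction, z is up; the rod's axis runs along x, 55 mm above the bench. In order along x: rod knob (at -x), guide block (50 mm wide, 80 mm high, x -72 to -46 mm), cradle, stop yoke, lined trough.
- cradle_floor (a point): Middle of the cradle's flat floor, 28 mm above the bench; floor 88 mm long (guide to yoke). Four black locators at its corners leave 57 mm between them across y, with 45 degree lead-ins on top, and rise 21 mm above the floor. The housing lies between them along x, its open end touching the yoke or a few mm (under 14) short of it.
- yoke_face (a point): Middle of the stop yoke's inner face (towards the cradle), on the rod's axis, 42 mm to +x of the fixture's origin. The yoke is a black fork 8 mm thick, 74 mm high, 43 mm between its prongs, open at the top: the lens cell passes through it, the housing does not.
- trough_felt (a point): Middle of the trough's felt floor, 35.5 mm above the bench. The trough runs 80 mm along x from the yoke, is 43 mm wide between walls 54 mm above the bench, and closed at its far end.
- housing: The camera housing, loose: a square aluminium block 54 x 54 mm, 75 mm long, about 0.32 kg, on the 3 mm green cutting mat, right of the fixture. Origin: centre of its underside; x runs along its bore (27 mm up) towards the wide open end; z up. It starts within 0.75 rad of the fixture's x direction. Grip it from above across its 54 mm, fingertips 22 mm or more above its underside (locators).
- housing_open_end (a point): Centre of the housing's wide open end, on the bore axis (bore 36.5 mm).
- housing_front (a point): Centre of the housing's front end, on the bore axis: black plate with a thin steel ring and a 27 mm hole, too small for the lens cell, wide enough for the rod's nose. On the housing's top, 12 mm to the front of the middle, sits a brass screw head 3 mm high.
- lens_cell: The lens cell, loose: a black cylinder 34 mm across, 60 mm long, 0.11 kg, a lens in each end. It starts inside the housing, against the front plate, 4 mm inside the open end. Origin: its centre; x along its axis, towards the housing's open end. A small spring plunger holds it: about 5 to 10 N push it loose, after some 15 mm it slides freely.
- cell_rear (a point): Centre of the lens cell's end face that the rod pushes on (30 mm to -x of its centre).
- ejector (a joint): How far the ejector rod is pushed in (m): 0 fully drawn back, 0.100 fully in (hard stop). It rubs with about 2.5 N and stays where it is left. Fully in, its nose stands 10 mm beyond the yoke's inner face, so the lens cell is clear of the housing.
- rod_nose (a point): Centre of the front face of the rod's white nylon nose (22 mm across; rod 14 mm). Drawn back it is just inside the guide block, 90 mm from the yoke's inner face.
- rod_knob (a point): Centre of the round black knob on the rod's outer end: 32 mm across, 24 mm long along the rod, its axis 55 mm above the bench. Its outer face is 12 mm to -x of this point. It can be pushed on its outer face with closed fingers and gripped from above across its 32 mm; with the rod fully in, about 14 mm remain between knob and guide block.
- tape_kapton: A roll of amber tape lying flat, 85 mm across; leave it alone. Origin: centre of its underside.
- side_cutters: Side cutters with red grips, 150 mm long; leave them alone. Origin: centre of the underside.
- caliper: A steel vernier caliper, 200 mm long; leave it alone. Origin: centre of its underside.
- fuse_tin: A flat tin with a red lid, 52 x 82 x 27 mm; leave it alone. Origin: centre of its underside.
Mind the look-alikes: they are no part of the job. There is more than one size of the housing; the job needs the largest.

How it is judged:
By the outcome, as a careful person would: the job done as asked, in the order asked, and still so for the second after the job is handed in, with the robot touching nothing.
It also fails if it takes over 67 s, if anything falls off the work surface, if the arm or the gripper's body presses on something with over 40 N, if the wrist force passes 120 N, or if a joint passes its speed limit or range.

## Working session

There is one attempt and no reset: what is moved stays moved. The work goes in short steps, Python scripts to look and compute and a tool call to move; the robot and the scene stay as the last step left them, time stands still between calls to the robot, and variables do not carry over. Pictures are saved under pics/ and viewed, at most 10 in all, crops included, and the job is handed in when it is done.

Besides the shell and the picture viewer there is one more tool, called after ">>>" as name([rows], argument=value, ...), one row to a line, values as JSON. step_arm: Moves the arm, as the interface text tells. Its arguments: {"type":"object","properties":{"offset":{"type":"array"},"roll":{"type":"array"},"grip":{"type":"number"}},"required":["offset","roll"]}

```bash
mkdir -p pics; cat > h.py <<'E'
import numpy as np, cv2
from workcell import robot
def ray(name,uv,cal=None):
    c=cal or robot.calibration(name); K=np.array(c["camera_matrix"]);R=np.array(c["rotation"]);p=np.array(c["position"]).ravel()
    d=np.linalg.inv(K)@np.array([uv[0],uv[1],1.]); return p,R@np.array([d[0],-d[1],-d[2]])
def plane(name,uv,z,cal=None):
    p,d=ray(name,uv,cal); return p+d*(z-p[2])/d[2]
def tri(rs):
    A=np.zeros((3,3));b=np.zeros(3)
    for p,d in rs:
        d=d/np.linalg.norm(d);M=np.eye(3)-np.outer(d,d);A+=M;b+=M@p
    x=np.linalg.solve(A,b); return x,[np.linalg.norm(np.cross(x-p,d/np.linalg.norm(d))) for p,d in rs]
def proj(name,X,cal=None):
    c=cal or robot.calibration(name); K=np.array(c["camera_matrix"]);R=np.array(c["rotation"]);p=np.array(c["position"]).ravel()
    q=R.T@(np.array(X)-p); q=K@np.array([q[0],-q[1],-q[2]]); return q[:2]/q[2]
E
python3 - <<'E'
from h import *
for n in("top","scene"):
    cv2.imwrite(f"pics/{n}0.png",robot.camera(n)); c=robot.calibration(n); print(n,{k:np.round(v,3).tolist() if not isinstance(v,str) else v for k,v in c.items()})
o=robot.get_obs();print(o["clock"],np.round(o["ee_rot"],3),o["grip_width"],o["wrist_force"])
E
```

```text
top {'camera_matrix': [[573.353, 0.0, 312.878], [0.0, 573.353, 234.747], [0.0, 0.0, 1.0]], 'position': [368.276, -57.481, 1565.374], 'rotation': [[-0.026, 0.989, -0.149], [-1.0, -0.025, 0.01], [0.007, 0.149, 0.989]]}
scene {'camera_matrix': [[539.961, 0.0, 322.004], [0.0, 539.961, 232.914], [0.0, 0.0, 1.0]], 'position': [-29.051, 934.295, 718.165], 'rotation': [[-0.86, 0.249, -0.445], [-0.51, -0.413, 0.755], [0.004, 0.876, 0.482]]}
0.1 [[ 0.909  0.418 -0.001]
 [ 0.418 -0.909  0.001]
 [-0.    -0.002 -1.   ]] 87.97051322560486 [ 0.25332724 -0.7196276   0.50020654]
```

View pics/top0.png

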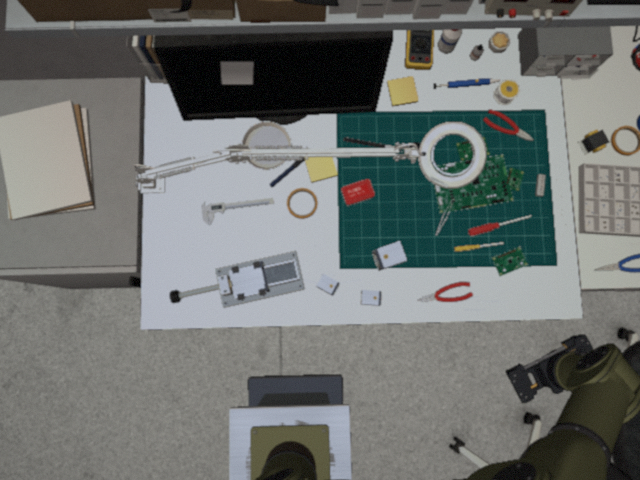

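View pics/scene0.png

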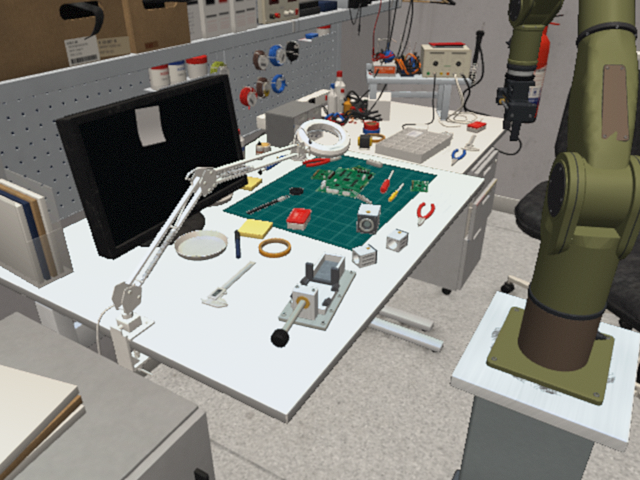

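Candidates for the housing: (389,255) in top view, on the mat and visibly largest; (329,284) and (371,297), small ones on the white bench. I choose (389,255), which is (369,218) in the scene view. The knob is at (175,296) and the trough at (285,268), so the push direction is to image right (about -y). Next, one close crop to check this.

```bash
python3 - <<'E'
import cv2,numpy as np
t=cv2.imread("pics/top0.png");s=cv2.imread("pics/scene0.png")
C=np.zeros((600,800,3),np.uint8)
a=cv2.resize(t[235:315,160:420],None,fx=3,fy=3,interpolation=2);C[:240,:780]=a
b=cv2.resize(s[195:350,265:415],None,fx=2.3,fy=2.3,interpolation=2)[:355];C[242:242+b.shape[0],:b.shape[1]]=b
d=cv2.resize(s[195:240,348:390],None,fx=8,fy=8,interpolation=2)[:355];C[242:242+d.shape[0],400:400+d.shape[1]]=d
cv2.imwrite("pics/crop0.png",C)
E
```

```text
(no output)
```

View pics/crop0.png

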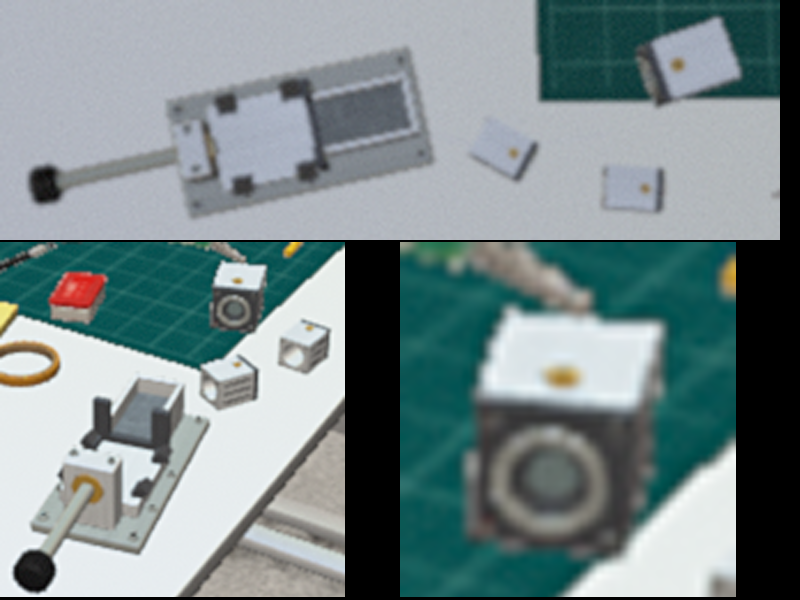

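The crop confirms it. The large housing on the mat has its black front plate, ring and bore facing the knob side, a brass screw on top, and its open end towards -y, the same sense as the push. Now for coarse positions.

```bash
python3 - <<'E'
from h import *
f=lambda x,y:(160+x/3-.33,235+y/3-.33)
P=lambda x,y,z:np.round(plane("top",f(x,y),z),1)
print("hous top",[P(*a,60) for a in((648,45),(718,18),(740,75),(665,103))],"screw",P(678,65,61))
print("plate",[P(*a,12) for a in((167,103),(408,50),(432,160),(190,215))])
print("knob",P(45,184,60))
o=robot.get_obs();c=robot.calibration("wrist");Rt=np.array(o["ee_rot"])
print("cam in tool",Rt.T@(np.array(c["position"]).ravel()-o["tool_pos"]),np.round(Rt.T@np.array(c["rotation"]),3),c["camera_matrix"])
E
```

```text
hous top [array([ 550.3, -238.4,   60. ]), array([ 572.8, -301.3,   60. ]), array([ 521.7, -318.3,   60. ]), array([ 498.7, -251.1,   60. ])] screw [ 531.8 -263.9   61. ]
plate [array([514.2, 193.2,  12. ]), array([557. , -25.7,  12. ]), array([456.7, -45.1,  12. ]), array([413.1, 172.6,  12. ])]
knob [441.7 291.4  60. ]
cam in tool [  73.5401192    -1.87443964 -136.52473632] [[-0.     0.959  0.284]
 [ 1.     0.     0.   ]
 [ 0.     0.284 -0.959]] [[431.51165009   0.         317.29923897]
 [  0.         431.51165009 236.72405355]
 [  0.           0.           1.        ]]
```

>>> step_arm([
  [0.1,0.12,0],
  [0.2,0.24,0],
  [0.3,0.36,0],
  [0.4,0.48,0],
  [0.44,0.5,0],
], roll=[0.09,0.18,0.27,0.36,0.45])

```text
clock: 0.6
tool_pos: [397.2, -411.7, 249.9]
ee_rot: [[0.406, 0.914, 0.002], [0.914, -0.406, 0.004], [0.004, 0.0, -1.0]]
wrist_force: [-0.4, -0.1, 0.7]
grip_width: 88.2
gripper_force: 0.0
```

>>> step_arm([
  [0.1,0.1,0],
  [0.2,0.2,0],
  [0.3,0.3,0],
  [0.4,0.4,0],
  [0.42,0.47,0],
], roll=[0.09,0.18,0.27,0.36,0.45])

```text
clock: 1.1
tool_pos: [522.6, -273.0, 249.7]
ee_rot: [[-0.28, 0.96, 0.003], [0.96, 0.28, 0.002], [0.001, 0.004, -1.0]]
wrist_force: [0.3, -0.3, 0.4]
grip_width: 88.3
gripper_force: 0.0
```

>>> step_arm([
  [0,0,0],
  [0,0,0],
], roll=[0.02,0.03])

```text
clock: 1.3
tool_pos: [518.3, -277.6, 249.3]
ee_rot: [[-0.315, 0.949, -0.001], [0.949, 0.315, -0.0], [-0.0, -0.001, -1.0]]
wrist_force: [-0.3, -0.5, 0.6]
grip_width: 88.1
gripper_force: 0.0
```

```bash
cat >> h.py <<'E'
import pickle
def snap(tag):
    o=robot.get_obs();c=robot.calibration("wrist");im=robot.camera("wrist")
    cv2.imwrite(f"pics/{tag}.png",im);pickle.dump((c,o),open(f"pics/{tag}.pkl","wb"));return im
def load(tag): return cv2.imread(f"pics/{tag}.png"),*pickle.load(open(f"pics/{tag}.pkl","rb"))
E
python3 -c "
from h import *
snap('w1');o=robot.get_obs();print(o['tool_pos'],o['ee_rot'],np.round(o['qpos'],2))"
```

```text
[ 517.84841704 -278.71303552  249.26716591] [[-3.13086335e-01  9.49723220e-01 -1.65895739e-03]
 [ 9.49724531e-01  3.13084868e-01 -1.08680223e-03]
 [-5.12766860e-04 -1.91581546e-03 -9.99998033e-01]] [ 0.74  0.69 -0.58  1.67  0.45  0.92  0.31]
```

View pics/w1.png

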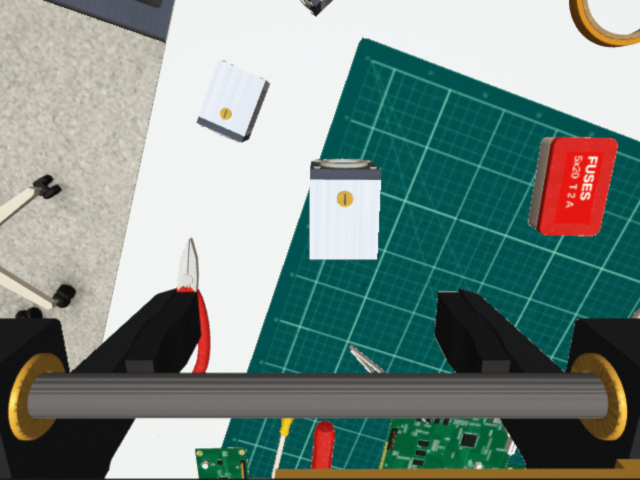

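Wrist view w1: housing top face with corners near (310,180), (381,178), (379,259), (309,260), screw at (345,199), and front plate at the top, facing +y. The tin is at (575,187). A small housing at (232,98) is left alone.

```bash
cat >> h.py <<'E'
def whitebox(tag,seed):
    im,c,o=load(tag);hsv=cv2.cvtColor(im,cv2.COLOR_BGR2HSV)
    m=cv2.inRange(hsv,(0,0,165),(179,70,255));m=cv2.morphologyEx(m,cv2.MORPH_CLOSE,np.ones((25,25),np.uint8)) if 0 else m
    n,l=cv2.connectedComponents(m,connectivity=4);k=(l==l[seed[1],seed[0]]).astype(np.uint8)
    ct=max(cv2.findContours(k,cv2.RETR_EXTERNAL,cv2.CHAIN_APPROX_NONE)[0],key=cv2.contourArea)
    y=cv2.inRange(hsv,(12,90,90),(28,255,255));n,_,st,ce=cv2.connectedComponentsWithStats(y)
    x0,y0,w,h=cv2.boundingRect(ct);sc=[ce[i] for i in range(1,n) if st[i,4]>25 and x0<ce[i][0]<x0+w and y0<ce[i][1]<y0+h]
    P=np.array([plane("wrist",p,57,c)[:2] for p in ct[:,0].astype(float)],np.float32)
    r=cv2.minAreaRect(P);return r,sc,(x0,y0,w,h),cv2.boxPoints(cv2.minAreaRect(ct)).round(1)
E
python3 -c "
from h import *
r=whitebox('w1',(345,235));print(r)
_,c,o=load('w1');print(plane('wrist',r[1][0],60,c) if r[1] else '')"
```

```text
(((504.9764404296875, -281.59283447265625), (506.7377014160156, 292.46063232421875), 18.30394172668457), [array([602.9613319 ,  28.47368421]), array([225.23157895, 113.23157895]), array([344.45945946, 198.58918919]), array([586.921875, 367.3125  ])], (0, 0, 640, 373), array([[ -0.,   0.],
       [639.,   0.],
       [639., 372.],
       [  0., 372.]], dtype=float32))
[664.48581889 -94.01567717  60.        ]
```

>>> step_arm([
  [0,-0.07,-0.16],
  [0,-0.13,-0.32],
], roll=[0,0])

```text
clock: 1.55
tool_pos: [519.0, -318.1, 157.4]
ee_rot: [[-0.311, 0.95, 0.003], [0.95, 0.311, -0.004], [-0.005, 0.002, -1.0]]
wrist_force: [-1.1, -0.0, -0.3]
grip_width: 88.0
gripper_force: 0.0
```

>>> step_arm([
  [0,0,0],
  [0,0,0],
], roll=[0,0])

```text
clock: 1.75
tool_pos: [518.0, -315.6, 157.1]
ee_rot: [[-0.312, 0.95, -0.002], [0.95, 0.312, 0.001], [0.001, -0.001, -1.0]]
wrist_force: [1.7, 0.0, 0.4]
grip_width: 88.3
gripper_force: 0.0
```

```bash
python3 -c "
from h import *
snap('w2');_,c,o=load('w2');print(o['tool_pos'],proj('wrist',[535,-280,57],c))"
```

```text
[ 518.01161084 -315.63033851  157.06621996] [366.41007091 196.5368996 ]
```

View pics/w2.png

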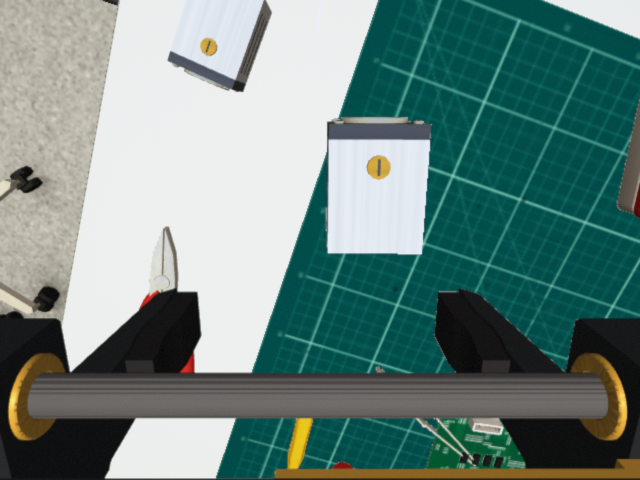

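w2: housing top with front edge at row ~123 (x 328–431), open-end corners at (327,253) and (422,254), and screw at (378,167).

```bash
python3 - <<'E'
from h import *
i1,c1,o1=load('w1');i2,c2,o2=load('w2')
def sub(im,pts,w=4): return cv2.cornerSubPix(cv2.cvtColor(im,6),np.array(pts,np.float32).reshape(-1,1,2),(w,w),(-1,-1),(3,50,.01))[:,0]
def screw(im,g):
    m=cv2.inRange(cv2.cvtColor(im,40),(10,90,60),(30,255,255));n,_,st,ce=cv2.connectedComponentsWithStats(m)
    return min(ce[1:],key=lambda q:np.hypot(*(q-g)))
s1,s2=screw(i1,(345,199)),screw(i2,(378,167))
print("screw",tri([ray('',s1,c1),ray('',s2,c2)]))
a=sub(i1,[(309,260),(379,259),(310,180),(381,178)],3);b=sub(i2,[(327,253),(422,254),(328,138),(430,139)],4)
print(a.tolist(),b.tolist())
for p,q in zip(a,b):
    print(tri([ray('',p,c1),ray('',q,c2)]),plane('',p,57,c1),plane('',q,57,c2))
E
```

```text
screw (array([ 535.0556283 , -262.37154392,   59.75223016]), [np.float64(0.027907265212879947), np.float64(0.027907265212921806)])
[[309.1748962402344, 258.8629455566406], [376.8334045410156, 258.97406005859375], [309.65557861328125, 178.7868194580078], [380.5509033203125, 179.66525268554688]] [[327.1963806152344, 252.8748016357422], [421.4381103515625, 253.6265106201172], [326.917236328125, 139.66595458984375], [429.4974365234375, 139.52484130859375]]
(array([ 524.23479664, -316.75094325,   61.70041507]), [np.float64(0.0932810821131962), np.float64(0.0932810821130222)]) [ 524.71990675 -318.4347102    57.        ] [ 524.77085508 -318.14046651   57.        ]
(array([ 576.61827668, -301.45209507,   57.03313648]), [np.float64(0.12545842520298167), np.float64(0.1254584252031078)]) [ 576.5644235 -301.3431794   57.       ] [ 576.69607629 -301.57657342   57.        ]
(array([ 504.98469556, -258.05240058,   47.87807257]), [np.float64(0.32385967460558124), np.float64(0.3238596746054932)]) [ 505.02596695 -256.6837143    57.        ] [ 504.29520489 -257.51025287   57.        ]
(array([ 556.78316809, -240.32473999,   56.19747497]), [np.float64(0.0656350058006811), np.float64(0.06563500580090238)]) [ 556.68982   -240.2761044   57.       ] [ 556.5152995  -240.30519379   57.        ]
```

Housing centre (538.9, -274), top at 57 mm by triangulation, heading 108.2°, which matches the tool's. Moving over it, then down.

>>> step_arm([
  [0.07,0.139,0],
  [0.07,0.139,-0.12],
  [0.07,0.139,-0.24],
  [0.07,0.139,-0.34],
  [0.07,0.139,-0.38],
], roll=[0,0,0,0,0])

```text
clock: 2.3
tool_pos: [540.7, -272.1, 43.6]
ee_rot: [[-0.316, 0.949, 0.001], [0.949, 0.316, 0.0], [-0.0, 0.001, -1.0]]
wrist_force: [-0.5, -0.1, 1.0]
grip_width: 88.3
gripper_force: 0.0
```

>>> step_arm([
  [0,0,-0.014],
  [0,0,-0.014],
], roll=[0,0])

```text
clock: 2.5
tool_pos: [541.3, -272.9, 40.6]
ee_rot: [[-0.315, 0.949, 0.003], [0.949, 0.315, -0.001], [-0.001, 0.002, -1.0]]
wrist_force: [-0.8, -0.1, 0.0]
grip_width: 88.7
gripper_force: 0.0
```

>>> step_arm([
  [-0.008,-0.004,-0.003],
  [-0.008,-0.004,-0.003],
], roll=[0,0])

```text
clock: 2.7
tool_pos: [538.0, -274.9, 39.4]
ee_rot: [[-0.315, 0.949, 0.002], [0.949, 0.315, -0.001], [-0.002, 0.001, -1.0]]
wrist_force: [0.4, -0.5, -0.0]
grip_width: 88.3
gripper_force: 0.0
```

>>> step_arm([
  [0,0,0],
  [0,0,0],
  [0,0,0],
  [0,0,0],
  [0,0,0],
], roll=[0,0,0,0,0], grip=0.45)

```text
clock: 3.2
tool_pos: [538.1, -273.9, 38.1]
ee_rot: [[-0.316, 0.949, 0.001], [0.949, 0.316, 0.0], [0.0, 0.001, -1.0]]
wrist_force: [0.4, 1.1, -0.1]
grip_width: 54.2
gripper_force: 30.0
```

>>> step_arm([
  [0,0,0],
  [0,0,0],
  [0,0,0],
  [0,0,0],
], roll=[0,0,0,0])

```text
clock: 3.6
tool_pos: [538.0, -273.9, 38.1]
ee_rot: [[-0.316, 0.949, 0.001], [0.949, 0.316, 0.0], [-0.0, 0.001, -1.0]]
wrist_force: [2.2, 0.5, -0.2]
grip_width: 53.6
gripper_force: 30.0
```

>>> step_arm([
  [0,0,0.08],
  [0,0,0.2],
  [0,0,0.34],
  [0,0,0.5],
  [0,0,0.66],
], roll=[0,0,0,0,0])

```text
clock: 4.1
tool_pos: [535.6, -274.2, 236.5]
ee_rot: [[-0.315, 0.949, -0.004], [0.949, 0.315, 0.001], [0.002, -0.004, -1.0]]
wrist_force: [1.9, -1.1, -4.7]
grip_width: 53.9
gripper_force: 30.0
```

>>> step_arm([
  [-0.02,0.12,0.04],
  [-0.05,0.27,0.04],
  [-0.08,0.42,0.04],
  [-0.1,0.57,0.04],
  [-0.12,0.7,0.04],
], roll=[-0.02,-0.04,-0.06,-0.078,-0.078])

```text
clock: 4.6
tool_pos: [499.6, -62.3, 247.5]
ee_rot: [[-0.197, 0.98, -0.003], [0.98, 0.197, -0.0], [0.0, -0.003, -1.0]]
wrist_force: [0.3, -0.4, -4.2]
grip_width: 53.8
gripper_force: 30.0
```

>>> step_arm([
  [0,0,0],
  [0,0,0],
  [0,0,0],
], roll=[0,0,0])

```text
clock: 4.9
tool_pos: [500.9, -65.9, 247.4]
ee_rot: [[-0.195, 0.981, -0.002], [0.981, 0.195, -0.001], [-0.001, -0.002, -1.0]]
wrist_force: [0.6, -0.5, -4.6]
grip_width: 54.0
gripper_force: 30.0
```

```bash
python3 -c "
from h import *
snap('w3');_,c,o=load('w3');print(o['tool_pos'],o['grip_width'],o['wrist_force'])"
```

```text
[500.90362595 -65.86719683 247.41106482] 53.977950199351866 [ 0.6316035  -0.50041384 -4.57086513]
```

>>> step_arm([
  [-0.02,0.13,0],
  [-0.04,0.26,0],
  [-0.06,0.38,0],
], roll=[0,0,0])

```text
clock: 5.25
tool_pos: [483.7, 49.7, 247.8]
ee_rot: [[-0.194, 0.981, -0.0], [0.981, 0.194, 0.0], [0.0, -0.0, -1.0]]
wrist_force: [-0.1, 0.3, -4.3]
grip_width: 53.7
gripper_force: 30.0
```

>>> step_arm([
  [0,0,0],
  [0,0,0],
  [0,0,0],
], roll=[0,0,0])

```text
clock: 5.55
tool_pos: [483.8, 47.7, 247.7]
ee_rot: [[-0.194, 0.981, -0.001], [0.981, 0.194, -0.001], [-0.001, -0.001, -1.0]]
wrist_force: [-0.2, 0.5, -4.7]
grip_width: 54.0
gripper_force: 30.0
```

```bash
python3 -c "
from h import *
snap('w4');_,c,o=load('w4');print(o['tool_pos'],o['ee_rot'],o['grip_width'])
a=cv2.imread('pics/w3.png');b=cv2.imread('pics/w4.png')
cv2.imwrite('pics/w34.png',np.vstack([a[:290,100:560],b[:290,100:560]]))"
```

```text
[483.80560212  47.68335892 247.70125946] [[-1.93825663e-01  9.81035755e-01 -6.78487557e-04]
 [ 9.81035102e-01  1.93824511e-01 -1.47903167e-03]
 [-1.31947543e-03 -9.52294403e-04 -9.99998676e-01]] 53.978939140693434
```

View pics/w34.png

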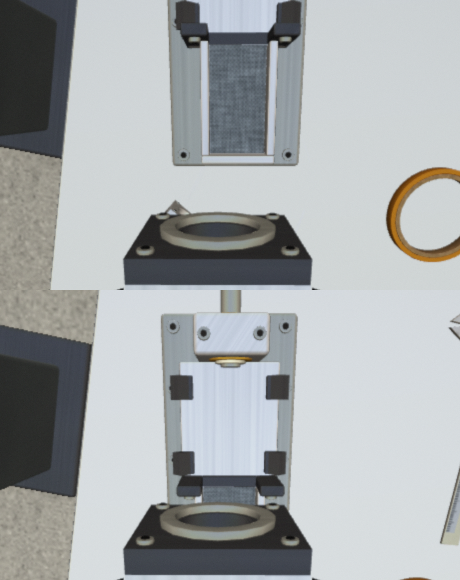

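w3/w4 show the housing held straight (front plate spans image x≈224–412). The fixture is in full view: in w4 the locators are at about (281,96), (378,96), (280,172) and (375,172), guide screws at (304,43) and (360,43), yoke below at row ~195. In w3 the plate end is at row 163 and the yoke screws at (295,41) and (380,41).

```bash
python3 - <<'E'
from h import *
for t in('w3','w4'):
    im,c,o=load(t);g=cv2.cvtColor(im,6)
    m=cv2.inRange(g,0,85);n,l,st,ce=cv2.connectedComponentsWithStats(m,connectivity=4)
    for i in range(1,n):
        if 60<st[i,4]<20000 and 240<ce[i][0]<420 and ce[i][1]<300: print(t,st[i],ce[i].round(1))
    # row scans
    rows=(240,250,260,270,280) if t=='w4' else (270,280)
    for r in rows: d=np.where(np.abs(np.diff(g[r,180:460].astype(int)))>25)[0]+180; print(r,d.tolist())
    for r in ((96,172,130,60,22,190) if t=='w4' else (12,30,60,100,140,160)): d=np.where(np.abs(np.diff(g[r,240:430].astype(int)))>18)[0]+240; print(t,r,d.tolist())
    for x in (330,345): d=np.where(np.abs(np.diff(g[:300,x].astype(int)))>18)[0]; print(t,'col',x,d.tolist())
E
```

```text
w3 [ 275    0  126  153 2943] [339.7  31.1]
w3 [ 224  214  187   71 8050] [317.  260.3]
w3 [ 274  222   87   16 1030] [316.5 229.5]
270 [223, 410, 411]
280 [223, 224, 409, 410, 411]
w3 12 [267, 275, 298, 299, 375, 376, 399, 400, 405, 406]
w3 30 [267, 268, 279, 307, 308, 368, 369, 370, 373, 399, 400, 404, 405]
w3 60 [268, 300, 306, 307, 309, 368, 369, 376, 403]
w3 100 [269, 270, 300, 307, 308, 367, 368, 374, 375, 400, 401]
w3 140 [271, 301, 307, 308, 365, 366, 367, 374, 398, 399]
w3 160 [271, 272, 301, 372, 373, 397, 398]
w3 col 330 [31, 32, 44, 152, 155, 162, 163, 165, 211, 212, 214, 215, 221, 222, 240, 248, 249, 250, 283, 284, 285]
w3 col 345 [31, 32, 43, 155, 162, 163, 165, 166, 213, 214, 216, 217, 223, 224, 239, 247, 248, 258, 283, 284, 285]
w4 [296  65  30   7 108] [308.2  67.5]
w4 [337  65  28   7 118] [352.2  67.2]
w4 [269  85  23  25 499] [280.7  97.2]
w4 [366  85  23  24 516] [377.1  96.8]
w4 [ 272  161  114   46 2476] [329.4 185.9]
w4 [ 224  214  187   71 7891] [317.6 260.4]
w4 [274 222  86  16 957] [316.7 229.4]
240 [233, 234, 235, 398, 399, 400]
250 [227, 228, 229, 235, 253, 380, 398, 405, 406]
260 [222, 223, 410, 411, 412]
270 [223, 410, 411]
280 [223, 224, 409, 410]
w4 96 [262, 268, 269, 291, 292, 293, 364, 365, 387, 388, 394]
w4 172 [265, 271, 272, 293, 294, 362, 363, 384, 385, 390, 391]
w4 130 [263, 264, 280, 376, 377, 392, 393]
w4 60 [261, 294, 368, 369, 395, 396]
w4 22 [319, 320, 340]
w4 190 [266, 278, 279, 302, 355, 378, 379, 380, 389, 390]
w4 col 330 [22, 61, 62, 63, 64, 66, 68, 69, 71, 72, 75, 77, 184, 185, 195, 214, 215, 221, 222, 240, 248, 249, 250, 283, 284, 285]
w4 col 345 [21, 61, 62, 63, 64, 66, 68, 70, 71, 72, 73, 184, 185, 196, 216, 217, 223, 224, 239, 247, 248, 258, 283, 284, 285]
```

```bash
python3 - <<'E'
from h import *
def cor(t):
    im,c,o=load(t);c=dict(c);R=np.array(o['ee_rot']);c['position']=np.array(c['position']).ravel()+2.0*R[:,1];return c,o,R
c4,o4,R4=cor('w4');c3,o3,R3=cor('w3')
T4=np.array(o4['tool_pos'])
def show(n,p,z,c):
    X=plane('',p,z,c);print(n,X.round(1),'tool4',(R4.T@(X-T4)).round(1))
    return X
for n,p,z in [('locU',(328.4,96),49),('locL',(328,172),49),('plate60',(328.2,60),12),('plate130',(328,130),12),('plate190',(327.75,190),12),('guide top scr',(332,43),80),('floor/yoke',(330,184.5),28),('loc U far',(328,85),49),('locU near',(328,109),49)]: show(n,p,z,c4)
for n,p,z in [('plate60',(335.7,60),12),('plate140',(334.9,140),12),('end',(335,163),12),('felt',(336.7,100),35.5),('yoke top edge',(337.5,31.5),35.5)]: show('w3 '+n,p,z,c3)
# heights: guide? yoke screws both? widths
for r,a,b,L in((96,292.5,364.5,57),(172,293.5,362.5,57)):
    A=plane('',(a,r),49,c4);B=plane('',(b,r),49,c4);print(np.linalg.norm(A-B))
for z in(28,35.5):
    A=plane('',(307.5,100),z,c3);B=plane('',(367.5,100),z,c3);print('felt w',np.linalg.norm(A-B))
print('held front', show('hf',(316.9,284),T4[2]+19,c4))
E
```

```text
locU [477.2 132.1  49. ] tool4 [ 84.4  10.1 198.6]
locL [488.2  77.1  49. ] tool4 [ 28.3  10.2 198.7]
plate60 [472.2 160.1  12. ] tool4 [112.8  10.6 235.5]
plate130 [483.  106.6  12. ] tool4 [ 58.3  10.8 235.6]
plate190 [493.   56.8  12. ] tool4 [  7.4  11.  235.7]
guide top scr [472.4 163.6  80. ] tool4 [116.2  11.4 167.5]
floor/yoke [492.9  64.5  28. ] tool4 [ 15.   12.4 219.7]
loc U far [475.4 139.6  49. ] tool4 [ 92.    9.7 198.6]
locU near [478.8 123.   49. ] tool4 [ 75.1   9.8 198.6]
w3 plate60 [494.8  47.7  12. ] tool4 [ -1.8  11.  235.7]
w3 plate140 [507.1 -13.8  12. ] tool4 [-64.5  11.1 235.8]
w3 end [511.1 -32.6  12. ] tool4 [-83.8  11.5 235.8]
w3 felt [501.1  17.3  35.5] tool4 [-32.8  11.2 212.2]
w3 yoke top edge [491.7  64.6  35.5] tool4 [ 15.4  11.2 212.2]
53.177268070357606
53.51733892890471
felt w 47.16962987785195
felt w 46.17550380052218
hf [480.5  73.5 266.7] tool4 [ 25.9   1.7 -19. ]
held front [480.45685745  73.45950499 266.70125946]
```

```bash
python3 - <<'E'
from h import *
for t in('w1','w2','w3','w4'):
    _,c,o=load(t);R=np.array(o['ee_rot']);print((R.T@(np.array(c['position']).ravel()-o['tool_pos'])).round(2),(R.T@np.array(c['rotation'])).round(4).tolist())
E
```

```text
[ 7.5170e+01  3.0000e-02 -1.3648e+02] [[-0.0004, 0.9589, 0.2838], [1.0, 0.0004, -0.0001], [-0.0002, 0.2838, -0.9589]]
[ 7.518e+01  2.000e-02 -1.365e+02] [[-0.0005, 0.9589, 0.2839], [1.0, 0.0005, -0.0001], [-0.0003, 0.2839, -0.9589]]
[  75.17   -0.18 -136.53] [[-0.0004, 0.9589, 0.2839], [1.0, 0.0004, -0.0002], [-0.0003, 0.2839, -0.9589]]
[  75.16   -0.2  -136.52] [[-0.0004, 0.9589, 0.2838], [1.0, 0.0005, -0.0001], [-0.0002, 0.2838, -0.9589]]
```

>>> step_arm([
  [-0.004,0.1,0],
  [-0.008,0.194,0],
  [-0.008,0.194,-0.15],
  [-0.008,0.194,-0.3],
  [-0.008,0.194,-0.45],
], roll=[0,0,0,0,0])

```text
clock: 6.1
tool_pos: [482.3, 106.6, 111.8]
ee_rot: [[-0.194, 0.981, 0.002], [0.981, 0.194, 0.0], [-0.0, 0.002, -1.0]]
wrist_force: [1.4, -0.2, -5.8]
grip_width: 53.7
gripper_force: 30.0
```

>>> step_arm([
  [0,0,0],
  [0,0,0],
  [0,0,0],
], roll=[0,0,0])

```text
clock: 6.4
tool_pos: [483.0, 108.2, 115.2]
ee_rot: [[-0.196, 0.981, 0.004], [0.981, 0.196, 0.001], [0.001, 0.004, -1.0]]
wrist_force: [1.0, 0.5, -4.6]
grip_width: 53.8
gripper_force: 30.0
```

```bash
python3 - <<'E'
from h import *
snap('w5');im,c,o=load('w5');s=robot.camera('scene');print(o['tool_pos'],o['grip_width'])
S=cv2.resize(s[225:345,265:385],None,fx=2.9,fy=2.9,interpolation=2)
C=np.zeros((470,800,3),np.uint8);C[:300,:450]=im[:300,100:550];C[:348,452:800]=S;cv2.imwrite('pics/c5.png',C)
E
```

```text
[483.03678986 108.16101007 115.15866251] 53.7919873971983
```

View pics/c5.png

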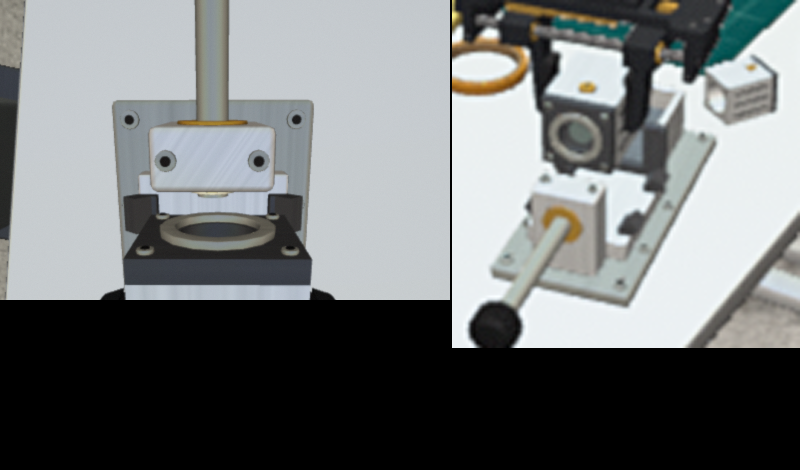

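```bash
python3 - <<'E'
from h import *
im,c,o=load('w5');g=cv2.cvtColor(im,6);R=np.array(o['ee_rot']);T=np.array(o['tool_pos'])
def mid(r,lo,hi,z,th=18):
    d=np.where(np.abs(np.diff(g[r,lo:hi].astype(int)))>th)[0]+lo
    m=(d[0]+d[-1]+1)/2;print(r,z,d.tolist(),m,(R.T@(plane('',(m,r),z,c)-T)).round(2))
for r in(110,130):mid(r,205,425,12)
for r in(150,175):mid(r,243,380,80)
for r in(20,60):mid(r,285,335,62)
for r in(205,):mid(r,215,410,49)
for r in(290,):mid(r,215,420,T[2]+19)
print((R.T@(plane('',(312,249),T[2]+19,c)-T)),(R.T@(plane('',(312,190),80,c)-T)))
E
```

```text
110 12 [211, 295, 328, 413] 312.5 [ 74.68  -2.7  103.19]
130 12 [212, 213, 249, 373, 412] 312.5 [ 64.32  -2.73 103.18]
150 80 [249, 261, 267, 361, 373, 375] 312.5 [59.79 -2.04 35.18]
175 80 [249, 250, 372, 374] 312.0 [50.   -2.27 35.17]
20 62 [293, 294, 328, 329] 311.5 [109.26  -2.45  53.2 ]
60 62 [294, 295, 327, 328] 311.5 [94.4  -2.51 53.2 ]
205 49 [217, 218, 223, 257, 258, 259, 366, 367, 401, 402, 407, 408] 313.0 [31.06 -2.23 66.17]
290 134.15866251063045 [215, 216, 217, 222, 223, 224, 410, 411, 412, 416, 417] 316.5 [ 24.02  -0.42 -18.99]
[ 36.7355079   -1.69902884 -18.98873074] [43.96341483 -2.29708931 35.17155733]
```

>>> step_arm([
  [-0.005,-0.007,0],
  [-0.005,-0.007,-0.04],
  [-0.005,-0.007,-0.06],
  [-0.005,-0.007,-0.06],
], roll=[0,0,0,0])

```text
clock: 6.9
tool_pos: [479.5, 105.8, 95.0]
ee_rot: [[-0.197, 0.98, -0.0], [0.98, 0.197, -0.0], [-0.0, -0.0, -1.0]]
wrist_force: [1.0, -0.3, -4.6]
grip_width: 53.7
gripper_force: 30.0
```

>>> step_arm([
  [0.006,0,0],
  [0.006,0,0],
  [0.006,0,0],
], roll=[0,0,0])

```text
clock: 7.2
tool_pos: [481.8, 106.1, 95.4]
ee_rot: [[-0.197, 0.98, 0.001], [0.98, 0.197, 0.0], [0.0, 0.001, -1.0]]
wrist_force: [-0.4, -0.3, -4.4]
grip_width: 53.9
gripper_force: 30.0
```

Good. Descending in slow steps and watching the force.

>>> step_arm([
  [0,0,-0.015],
  [0,0,-0.03],
  [0,0,-0.045],
  [0,0,-0.06],
], roll=[0,0,0,0])

```text
clock: 7.6
tool_pos: [481.4, 106.0, 76.5]
ee_rot: [[-0.197, 0.98, -0.0], [0.98, 0.197, -0.0], [-0.0, -0.0, -1.0]]
wrist_force: [-0.1, 0.0, -3.8]
grip_width: 53.6
gripper_force: 30.0
```

>>> step_arm([
  [0,0,-0.01],
  [0,0,-0.02],
  [0,0,-0.02],
], roll=[0,0,0])

```text
clock: 7.9
tool_pos: [481.3, 106.0, 70.6]
ee_rot: [[-0.197, 0.98, -0.001], [0.98, 0.197, -0.0], [-0.0, -0.001, -1.0]]
wrist_force: [-0.9, -0.6, -4.8]
grip_width: 53.9
gripper_force: 30.0
```

Between the locators with no contact force. Going on down.

>>> step_arm([
  [0,0,-0.008],
  [0,0,-0.016],
  [0,0,-0.022],
  [0,0,-0.024],
], roll=[0,0,0,0])

```text
clock: 8.3
tool_pos: [481.4, 106.0, 63.7]
ee_rot: [[-0.197, 0.98, -0.0], [0.98, 0.197, -0.0], [-0.0, -0.0, -1.0]]
wrist_force: [0.3, 0.1, -5.5]
grip_width: 54.0
gripper_force: 30.0
```

>>> step_arm([
  [0,0,-0.003],
  [0,0,-0.005],
  [0,0,-0.005],
], roll=[0,0,0])

```text
clock: 8.6
tool_pos: [481.5, 106.0, 63.2]
ee_rot: [[-0.197, 0.98, 0.001], [0.98, 0.197, -0.0], [-0.0, 0.001, -1.0]]
wrist_force: [-1.6, -0.3, 4.6]
grip_width: 53.1
gripper_force: 30.0
```

Seated on the floor: contact force at TCP 63.2, as predicted. Release and rise.

>>> step_arm([
  [0,0,0],
  [0,0,0],
  [0,0,0],
  [0,0,0],
], roll=[0,0,0,0], grip=0.85)

```text
clock: 9.0
tool_pos: [481.7, 106.0, 62.4]
ee_rot: [[-0.197, 0.98, 0.0], [0.98, 0.197, 0.0], [0.0, 0.0, -1.0]]
wrist_force: [0.9, -0.1, -0.6]
grip_width: 74.7
gripper_force: 0.0
```

>>> step_arm([
  [0,0,0.05],
  [0,0,0.15],
  [0,0.05,0.3],
  [-0.03,0.18,0.45],
  [-0.05,0.3,0.5],
], roll=[0,0,0,0,0])

```text
clock: 9.5
tool_pos: [467.4, 195.3, 214.9]
ee_rot: [[-0.192, 0.981, 0.003], [0.981, 0.192, 0.0], [-0.0, 0.003, -1.0]]
wrist_force: [0.6, 1.1, -0.0]
grip_width: 74.8
gripper_force: 0.0
```

>>> step_arm([
  [0,0,0],
  [0,0,0],
  [0,0,0],
], roll=[0,0,0])

```text
clock: 9.8
tool_pos: [466.2, 194.3, 211.6]
ee_rot: [[-0.196, 0.981, -0.001], [0.981, 0.196, -0.002], [-0.002, -0.002, -1.0]]
wrist_force: [0.3, -0.1, 0.5]
grip_width: 74.5
gripper_force: 0.0
```

```bash
python3 - <<'E'
from h import *
snap('w6');im,c,o=load('w6');print(o['tool_pos'],o['grip_width'],o['wrist_force'])
E
```

```text
[466.24843804 194.33224926 211.57049527] 74.52454330349792 [ 0.28153948 -0.12870712  0.45609283]
```

View pics/w6.png

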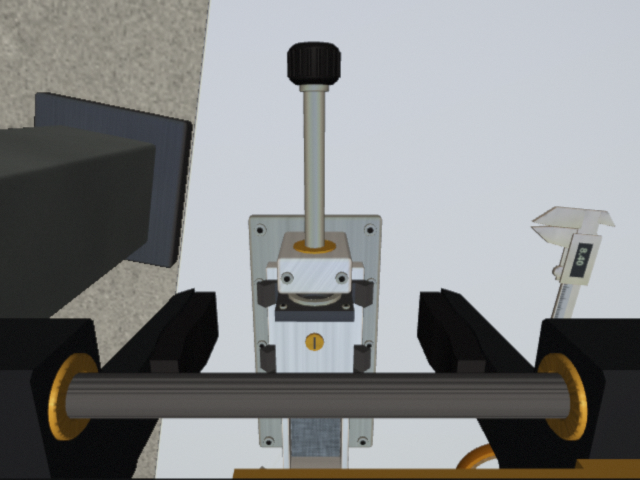

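Housing is seated square in the cradle between the locators, with the front plate at the guide and screw at (314,342). The knob is at (314,62), spanning x 287–341 and rows 42–84. I'll take a second view to get its height too.

>>> step_arm([
  [-0.02,0.12,0],
  [-0.04,0.2,0],
  [-0.04,0.2,0],
  [-0.04,0.2,0],
], roll=[0,0,0,0])

```text
clock: 10.25
tool_pos: [454.4, 254.6, 211.5]
ee_rot: [[-0.196, 0.981, -0.001], [0.981, 0.196, -0.002], [-0.002, -0.002, -1.0]]
wrist_force: [-0.2, -0.0, -0.2]
grip_width: 75.2
gripper_force: 0.0
```

```bash
python3 - <<'E'
from h import *
snap('w7');rs=[];W=[]
for t in('w6','w7'):
    im,c,o=load(t);R=np.array(o['ee_rot']);g=cv2.cvtColor(im,6)
    m=cv2.inRange(g,0,70);n,l,st,ce=cv2.connectedComponentsWithStats(m,connectivity=4)
    k=[i for i in range(1,n) if 1000<st[i,4]<8000 and 270<ce[i][0]<360 and ce[i][1]<280 and st[i,2]<120]
    print(t,o['tool_pos'],[(st[i],ce[i].round(1)) for i in k])
    i=k[0];x,y,w,h=st[i][:4];rs.append(ray('',(x+w/2-.5,y+h/2-.5),c))
    for p in((x+w/2,y),(x+w/2,y+h)):print(plane('',p,55,c).round(1))
    A=plane('',(x,y+h/2),55,c);B=plane('',(x+w,y+h/2),55,c);print('w',np.linalg.norm(A-B),(A+B)/2)
print(tri(rs))
E
```

```text
w6 [466.24843804 194.33224926 211.57049527] [(array([ 288,   42,   52,   43, 2045], dtype=int32), array([313.5,  63.3]))]
[441.3 306.6  55. ]
[446.2 281.7  55. ]
w 32.89921031744552 [443.73719275 294.35154103  55.        ]
w7 [454.42941845 254.62856526 211.45762027] [(array([ 289,  144,   50,   40, 1769], dtype=int32), array([313.4, 163.3]))]
[441.5 305.6  55. ]
[446.7 279.3  55. ]
w 33.71217707854578 [444.08057855 292.6471758   55.        ]
(array([443.58425639, 293.87108166,  62.88338207]), [np.float64(0.006627862661503101), np.float64(0.0066278626614641204)])
```

>>> step_arm([
  [-0.035,0.13,0],
  [-0.035,0.13,-0.15],
  [-0.035,0.13,-0.3],
  [-0.035,0.13,-0.4],
  [-0.035,0.13,-0.43],
], roll=[0,0,0,0,0])

```text
clock: 10.8
tool_pos: [443.2, 291.6, 80.3]
ee_rot: [[-0.195, 0.981, -0.004], [0.981, 0.195, -0.005], [-0.005, -0.005, -1.0]]
wrist_force: [-0.7, 0.7, -0.2]
grip_width: 74.7
gripper_force: 0.0
```

>>> step_arm([
  [0,0,0],
  [0,0,0],
], roll=[0,0])

```text
clock: 11.0
tool_pos: [445.0, 294.8, 84.4]
ee_rot: [[-0.196, 0.981, 0.001], [0.981, 0.196, 0.001], [0.001, 0.002, -1.0]]
wrist_force: [0.3, 0.1, 0.0]
grip_width: 74.9
gripper_force: 0.0
```

>>> step_arm([
  [-0.003,-0.004,-0.06],
  [-0.003,-0.004,-0.12],
  [-0.003,-0.004,-0.125],
  [-0.003,-0.004,-0.125],
], roll=[0,0,0,0])

```text
clock: 11.4
tool_pos: [443.8, 294.1, 47.0]
ee_rot: [[-0.197, 0.98, 0.001], [0.98, 0.197, 0.001], [0.001, 0.002, -1.0]]
wrist_force: [0.4, 0.5, -0.6]
grip_width: 74.8
gripper_force: 0.0
```

>>> step_arm([
  [0,0,0],
  [0,0,0],
  [0,0,0],
  [0,0,0],
  [0,0,0],
], roll=[0,0,0,0,0], grip=0.2)

```text
clock: 11.9
tool_pos: [443.2, 293.8, 46.0]
ee_rot: [[-0.197, 0.98, 0.0], [0.98, 0.197, 0.0], [0.0, 0.0, -1.0]]
wrist_force: [0.9, -0.6, 0.6]
grip_width: 37.1
gripper_force: 0.0
```

>>> step_arm([
  [0,0,0],
  [0,0,0],
], roll=[0,0])

```text
clock: 12.1
tool_pos: [443.7, 293.9, 46.0]
ee_rot: [[-0.197, 0.98, 0.001], [0.98, 0.197, 0.0], [0.0, 0.001, -1.0]]
wrist_force: [1.4, 0.1, -0.1]
grip_width: 30.0
gripper_force: 29.6
```

>>> step_arm([
  [0.005,-0.025,0],
  [0.01,-0.05,0],
  [0.015,-0.075,0],
  [0.02,-0.1,0],
  [0.025,-0.125,0],
], roll=[0,0,0,0,0])

```text
clock: 12.6
tool_pos: [450.6, 259.7, 46.0]
ee_rot: [[-0.199, 0.98, 0.001], [0.98, 0.199, 0.007], [0.007, 0.002, -1.0]]
wrist_force: [-0.0, 7.2, -2.5]
grip_width: 30.5
gripper_force: 29.8
```

>>> step_arm([
  [0.005,-0.025,0],
  [0.01,-0.05,0],
  [0.015,-0.075,0],
  [0.02,-0.1,0],
  [0.025,-0.125,0],
], roll=[0,0,0,0,0])

```text
clock: 13.1
tool_pos: [458.9, 218.5, 46.0]
ee_rot: [[-0.197, 0.98, 0.001], [0.98, 0.197, 0.001], [0.001, 0.001, -1.0]]
wrist_force: [3.9, 3.4, -1.9]
grip_width: 30.8
gripper_force: 29.7
```

>>> step_arm([
  [0.005,-0.025,0],
  [0.01,-0.05,0],
  [0.014,-0.07,0],
  [0.014,-0.07,0],
], roll=[0,0,0,0])

```text
clock: 13.5
tool_pos: [462.3, 201.2, 46.0]
ee_rot: [[-0.199, 0.98, 0.001], [0.98, 0.199, 0.007], [0.007, 0.002, -1.0]]
wrist_force: [0.8, 9.2, -2.3]
grip_width: 30.2
gripper_force: 29.9
```

>>> step_arm([
  [0.001,-0.006,0],
  [0.002,-0.012,0],
  [0.002,-0.012,0],
], roll=[0,0,0])

```text
clock: 13.8
tool_pos: [462.4, 201.2, 46.0]
ee_rot: [[-0.202, 0.979, 0.001], [0.979, 0.202, 0.013], [0.012, 0.004, -1.0]]
wrist_force: [-1.2, 15.1, -4.6]
grip_width: 30.7
gripper_force: 30.0
```

Force rises at 94.6 mm of travel. Checking whether that is the hard stop.

```bash
python3 - <<'E'
from h import *
im=snap('w8');s=robot.camera('scene');t=robot.camera('top');o=robot.get_obs();print(o['tool_pos'],o['wrist_force'],o['grip_width'])
S=cv2.resize(s[225:345,265:385],None,fx=3.3,fy=3.3,interpolation=2);Tt=cv2.resize(t[235:315,180:310],None,fx=3,fy=3,interpolation=2)
C=np.zeros((600,800,3),np.uint8);C[:396,:396]=S;C[:240,400:790]=Tt;W=cv2.resize(im,(400,300));C[300:,400:]=W;cv2.imwrite('pics/c8.png',C)
E
```

```text
[462.42284124 201.18788441  46.02132598] [-1.28356676 15.64138704 -4.13021818] 30.55683163957797
```

View pics/c8.png

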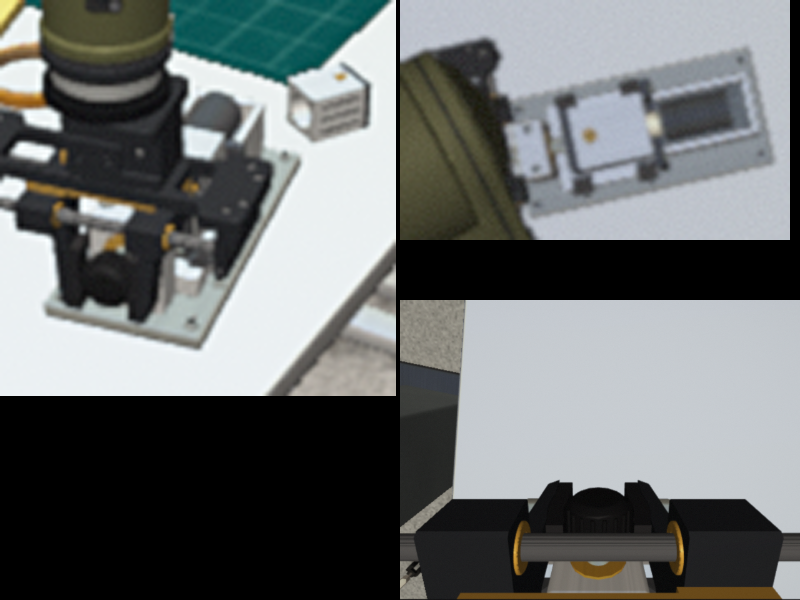

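c8: in the top view the housing sits against the yoke, the white nose shows at the yoke (652,125), and the dark cell lies in the trough. Now I'll quantify where the knob and nose are.

```bash
python3 - <<'E'
from h import *
im,c,o=load('w8');R=np.array(o['ee_rot']);T=np.array(o['tool_pos']);g=cv2.cvtColor(im,6)
for x in(315,320,325):
    col=g[260:420,x].astype(int);d=np.where(np.abs(np.diff(col))>15)[0]+260;print(x,d.tolist())
O=np.array([481.9,106.2,0]);u=np.array([.196,-.981,0]);u/=np.linalg.norm(u)
for r in(300,304,308,312): 
    X=plane('',(320,r),69,c);print(r,(R.T@(X-T)).round(1),((X-O)@u).round(1))
t=robot.camera('top')
G=cv2.cvtColor(t,6)
for r in range(273,282):print(r,G[r,254:300].tolist())
for z,uv in((66,(264,276.7)),(49,(264,276.7))):print('nose',(plane('top',uv,z)-O)@u)
for X,n in((O+u*42+[0,0,55],'yoke'),(O+u*52+[0,0,66],'nose exp'),(O+u*112+[0,0,70],'cell end exp'),(O+u*130+[0,0,54],'trough end')):print(n,proj('top',X).round(1))
E
```

```text
315 [298, 299, 300, 389, 417, 418]
320 [298, 299, 300, 417, 418]
325 [299, 300, 301, 389, 417, 418]
300 [ 22.5   0.6 -22.7] -119.2
304 [ 21.3   0.6 -22.7] -118.0
308 [ 20.    0.6 -22.7] -116.7
312 [ 18.8   0.6 -22.7] -115.5
273 [181, 182, 182, 184, 185, 184, 178, 160, 154, 165, 170, 153, 115, 85, 72, 73, 72, 71, 69, 69, 71, 71, 71, 72, 72, 73, 72, 73, 72, 71, 69, 70, 71, 70, 69, 75, 86, 100, 102, 103, 105, 119, 161, 180, 159, 141]
274 [182, 184, 184, 184, 181, 186, 184, 183, 190, 196, 198, 181, 141, 95, 71, 69, 71, 69, 68, 72, 70, 73, 69, 68, 71, 71, 71, 72, 71, 64, 62, 67, 68, 67, 65, 68, 79, 97, 101, 105, 103, 110, 149, 174, 165, 148]
275 [184, 184, 185, 187, 184, 184, 184, 182, 198, 214, 214, 202, 159, 104, 73, 69, 72, 71, 67, 70, 70, 71, 70, 69, 70, 69, 67, 67, 72, 65, 60, 62, 63, 62, 57, 55, 74, 91, 100, 107, 102, 104, 130, 163, 174, 160]
276 [183, 185, 186, 187, 186, 182, 183, 183, 199, 212, 216, 206, 167, 107, 74, 73, 65, 66, 69, 68, 69, 68, 69, 67, 63, 67, 64, 68, 62, 65, 61, 58, 58, 57, 55, 59, 71, 92, 103, 105, 104, 100, 122, 163, 182, 164]
277 [185, 184, 185, 188, 184, 186
[... 498 characters left out ...]
6, 52, 59, 61, 65, 68, 80, 94, 98, 107, 113, 119, 128, 146, 160, 162, 166, 168, 174, 177, 174, 160, 134, 125, 124]
280 [183, 184, 184, 186, 189, 186, 184, 183, 170, 144, 119, 105, 103, 97, 80, 56, 54, 50, 60, 59, 62, 69, 75, 88, 95, 105, 110, 110, 124, 137, 157, 166, 165, 167, 168, 174, 172, 166, 152, 142, 136, 133, 129, 120, 118, 123]
281 [184, 187, 184, 184, 185, 186, 187, 185, 177, 137, 94, 75, 76, 87, 82, 68, 66, 67, 77, 89, 97, 106, 115, 119, 131, 151, 162, 166, 169, 170, 172, 179, 176, 168, 150, 135, 131, 127, 122, 116, 121, 126, 134, 132, 136, 137]
nose 48.6042632265406
nose 47.58788693589986
yoke [261.4 275.4]
nose exp [264.8 274.3]
cell end exp [287.2 269.1]
trough end [294.  268.1]
```

Allowing for the outer face's lower edge being what the camera sees, the knob is at about -94 mm (full-in is -98). The nose edge in the top view is at about +53 mm (full-in is 52). With the steady 15 N, this is the hard stop. The rod had evidently started a few mm in. Now I draw it all the way back until it stops.

>>> step_arm([
  [-0.006,0.03,0],
  [-0.012,0.06,0],
  [-0.02,0.1,0],
  [-0.028,0.14,0],
  [-0.034,0.17,0],
], roll=[0,0,0,0,0])

```text
clock: 14.5
tool_pos: [454.2, 241.8, 46.0]
ee_rot: [[-0.194, 0.981, 0.001], [0.981, 0.194, -0.005], [-0.006, 0.0, -1.0]]
wrist_force: [6.0, -2.4, 0.8]
grip_width: 30.4
gripper_force: 29.5
```

>>> step_arm([
  [-0.006,0.03,0],
  [-0.012,0.06,0],
  [-0.02,0.1,0],
  [-0.028,0.14,0],
  [-0.03,0.15,0],
], roll=[0,0,0,0,0])

```text
clock: 15.0
tool_pos: [444.9, 288.1, 45.9]
ee_rot: [[-0.196, 0.981, 0.001], [0.981, 0.196, -0.004], [-0.004, 0.001, -1.0]]
wrist_force: [5.6, -1.8, 1.9]
grip_width: 30.4
gripper_force: 29.4
```

>>> step_arm([
  [0,0.01,0],
  [-0.002,0.01,0],
  [-0.002,0.01,0],
], roll=[0,0,0])

```text
clock: 15.3
tool_pos: [444.1, 291.8, 46.0]
ee_rot: [[-0.196, 0.981, 0.001], [0.981, 0.196, -0.001], [-0.002, 0.001, -1.0]]
wrist_force: [4.0, -1.4, 1.9]
grip_width: 30.5
gripper_force: 29.5
```

>>> step_arm([
  [-0.001,0.01,0],
  [-0.003,0.02,0],
  [-0.004,0.025,0],
  [-0.004,0.025,0],
], roll=[0,0,0,0])

```text
clock: 15.7
tool_pos: [442.6, 299.4, 45.9]
ee_rot: [[-0.196, 0.981, 0.001], [0.981, 0.196, -0.002], [-0.002, 0.0, -1.0]]
wrist_force: [5.8, -3.2, 3.6]
grip_width: 30.7
gripper_force: 29.3
```

>>> step_arm([
  [-0.001,0.007,0],
  [-0.002,0.012,0],
  [-0.002,0.012,0],
], roll=[0,0,0])

```text
clock: 16.0
tool_pos: [442.6, 299.4, 45.9]
ee_rot: [[-0.194, 0.981, 0.001], [0.981, 0.194, -0.008], [-0.008, -0.001, -1.0]]
wrist_force: [6.3, -8.1, 6.5]
grip_width: 30.4
gripper_force: 29.1
```

Stopped at exactly 100.1 mm from the full-in stop, so it is fully drawn back. Release, rise, look.

>>> step_arm([
  [0,0,0],
  [0,0,0],
  [0,0,0],
  [0,0,0],
], roll=[0,0,0,0], grip=0.7)

```text
clock: 16.4
tool_pos: [440.2, 304.9, 45.6]
ee_rot: [[-0.198, 0.98, -0.001], [0.98, 0.198, 0.001], [0.001, -0.001, -1.0]]
wrist_force: [-0.0, 0.3, 0.2]
grip_width: 60.0
gripper_force: 0.0
```

>>> step_arm([
  [0,0,0.06],
  [0,0,0.2],
  [0,0,0.35],
  [0,0,0.5],
  [0.02,-0.12,0.65],
], roll=[0,0,0,0,0])

```text
clock: 16.9
tool_pos: [445.2, 278.4, 237.4]
ee_rot: [[-0.205, 0.979, 0.001], [0.979, 0.205, 0.007], [0.006, 0.002, -1.0]]
wrist_force: [0.5, 0.3, 0.6]
grip_width: 61.4
gripper_force: 0.0
```

>>> step_arm([
  [0.03,-0.16,0],
  [0.06,-0.32,0],
  [0.09,-0.48,0],
  [0.09,-0.48,0],
  [0.09,-0.48,0],
], roll=[0,0,0,0,0])

```text
clock: 17.4
tool_pos: [473.4, 128.2, 234.6]
ee_rot: [[-0.194, 0.981, -0.0], [0.981, 0.194, 0.0], [0.0, -0.0, -1.0]]
wrist_force: [-0.1, 0.8, -0.2]
grip_width: 61.7
gripper_force: 0.0
```

```bash
python3 - <<'E'
from h import *
im=snap('w9');s=robot.camera('scene');o=robot.get_obs();print(o['clock'],o['tool_pos'],o['wrist_force'])
S=cv2.resize(s[225:355,255:385],None,fx=2.6,fy=2.6,interpolation=2)
C=np.zeros((480,800,3),np.uint8);C[:,:460]=im[:,90:550];C[:338,462:800]=S;cv2.imwrite('pics/c9.png',C)
E
```

```text
17.5 [473.13358162 130.96307927 234.79319329] [-0.05813828  0.04163801  0.8347334 ]
```

View pics/c9.png

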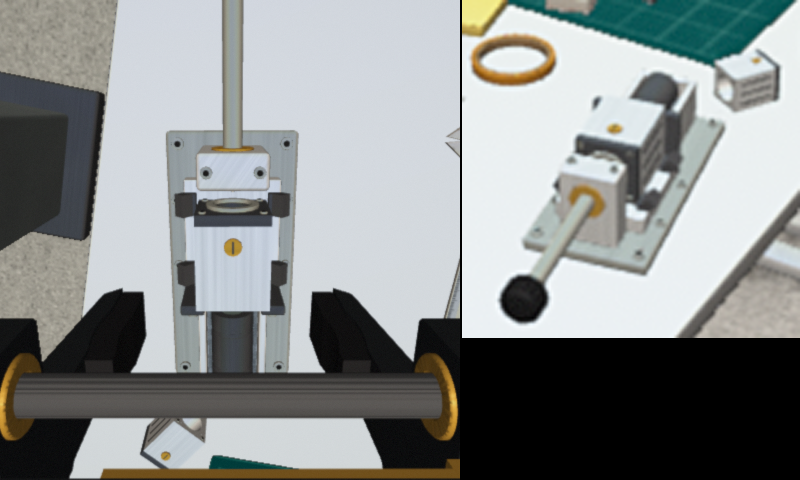

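c9: the empty housing is in the cradle against the yoke, screw at (232,247). The black cell lies in the trough at (235,345), the rod is fully drawn back, and the gripper is clear of everything.

```bash
python3 -c "
from workcell import robot
print(robot.finish_job())"
```

```text
the job is handed in; nothing more can be done
None
```

The housing lies empty in the cradle against the yoke, the lens cell is on the trough, the rod is fully drawn back (100.1 mm from the full-in stop), I never touched the four other items, and the job was handed in at about 17.5 s.

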